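Test the grease dispensers' plungers, cap and tray the sound ones

TASK

Three or four grease dispensers stand on the watchmaker's bench: press each one's plunger down to test it. If it runs fully home, stand that dispenser upright in the wooden tray with the end rails, with a cap of its own size seated on top; if the resistance climbs part-way, stop at once without forcing it and stand that dispenser upright in the plain steel pan. Leave the black eyepiece and the brass weight where they are.

Things in the scene. Friction and masses are not known exactly. Their poses are not given: they have to be found in the camera images.
- disp_a_center (a point): A slim aluminium grease dispenser, standing upright: barrel 36 mm across, base flange 44 mm across, plunger button 24 mm across; flange 8 mm high, barrel top (shoulder) 60 mm above its underside. Flat button top 89 mm above its underside when fully out, 69 when home. This point: on its axis, 30 mm above its underside; z up. 200 g, loose. May be absent.
- plunger_a (a joint): Travel in m: 0 fully out, 0.020 home (down); stays where left. Sound: about 3 N all the way, then a hard stop. Seized: 3 N for the first 6 to 10 mm, then 6 N, climbing 2 N per mm and moving the tell-tale band; a push of 8 to 12 N is a fair test, and over 18 N is forcing it. Nothing outside shows beforehand which are seized; it differs each time.
- band_a (a joint): Tell-tale: dark 6 mm band round the barrel, 50 mm up. Joint: m moved down, 0 at rest. Only the plunger of a seized dispenser, pushed against its resistance, moves it; let go, it stays 0.4 to 1.5 mm down. Over 6 mm down means the plunger was forced. In a sound dispenser it never moves.
- disp_b_center (a point): A slim aluminium grease dispenser, standing upright: barrel 36 mm across, base flange 44 mm across, plunger button 24 mm across; flange 8 mm high, barrel top (shoulder) 60 mm above its underside. Flat button top 89 mm above its underside when fully out, 69 when home. This point: on its axis, 30 mm above its underside; z up. 200 g, loose. May be absent.
- plunger_b (a joint): Travel in m: 0 fully out, 0.020 home (down); stays where left. Sound: about 3 N all the way, then a hard stop. Seized: 3 N for the first 6 to 10 mm, then 6 N, climbing 2 N per mm and moving the tell-tale band; a push of 8 to 12 N is a fair test, and over 18 N is forcing it. Nothing outside shows beforehand which are seized; it differs each time.
- band_b (a joint): Tell-tale: dark 6 mm band round the barrel, 50 mm up. Joint: m moved down, 0 at rest. Only the plunger of a seized dispenser, pushed against its resistance, moves it; let go, it stays 0.4 to 1.5 mm down. Over 6 mm down means the plunger was forced. In a sound dispenser it never moves.
- disp_c_center (a point): A slim aluminium grease dispenser, standing upright: barrel 36 mm across, base flange 44 mm across, plunger button 24 mm across; flange 8 mm high, barrel top (shoulder) 60 mm above its underside. Flat button top 89 mm above its underside when fully out, 69 when home. This point: on its axis, 30 mm above its underside; z up. 200 g, loose. May be absent.
- plunger_c (a joint): Travel in m: 0 fully out, 0.020 home (down); stays where left. Sound: about 3 N all the way, then a hard stop. Seized: 3 N for the first 6 to 10 mm, then 6 N, climbing 2 N per mm and moving the tell-tale band; a push of 8 to 12 N is a fair test, and over 18 N is forcing it. Nothing outside shows beforehand which are seized; it differs each time.
- band_c (a joint): Tell-tale: dark 6 mm band round the barrel, 50 mm up. Joint: m moved down, 0 at rest. Only the plunger of a seized dispenser, pushed against its resistance, moves it; let go, it stays 0.4 to 1.5 mm down. Over 6 mm down means the plunger was forced. In a sound dispenser it never moves.
- disp_d_center (a point): A wide aluminium grease dispenser, standing upright: barrel 50 mm across, base flange 58 mm across, plunger button 36 mm across; flange 8 mm high, barrel top (shoulder) 60 mm above its underside. Flat button top 89 mm above its underside when fully out, 69 when home. This point: on its axis, 30 mm above its underside; z up. 200 g, loose. May be absent.
- plunger_d (a joint): Travel in m: 0 fully out, 0.020 home (down); stays where left. Sound: about 3 N all the way, then a hard stop. Seized: 3 N for the first 6 to 10 mm, then 6 N, climbing 2 N per mm and moving the tell-tale band; a push of 8 to 12 N is a fair test, and over 18 N is forcing it. Nothing outside shows beforehand which are seized; it differs each time.
- band_d (a joint): Tell-tale: dark 6 mm band round the barrel, 50 mm up. Joint: m moved down, 0 at rest. Only the plunger of a seized dispenser, pushed against its resistance, moves it; let go, it stays 0.4 to 1.5 mm down. Over 6 mm down means the plunger was forced. In a sound dispenser it never moves.
- disp_e_center (a point): A wide aluminium grease dispenser, standing upright: barrel 50 mm across, base flange 58 mm across, plunger button 36 mm across; flange 8 mm high, barrel top (shoulder) 60 mm above its underside. Flat button top 89 mm above its underside when fully out, 69 when home. This point: on its axis, 30 mm above its underside; z up. 200 g, loose. May be absent.
- plunger_e (a joint): Travel in m: 0 fully out, 0.020 home (down); stays where left. Sound: about 3 N all the way, then a hard stop. Seized: 3 N for the first 6 to 10 mm, then 6 N, climbing 2 N per mm and moving the tell-tale band; a push of 8 to 12 N is a fair test, and over 18 N is forcing it. Nothing outside shows beforehand which are seized; it differs each time.
- band_e (a joint): Tell-tale: dark 6 mm band round the barrel, 50 mm up. Joint: m moved down, 0 at rest. Only the plunger of a seized dispenser, pushed against its resistance, moves it; let go, it stays 0.4 to 1.5 mm down. Over 6 mm down means the plunger was forced. In a sound dispenser it never moves.
- cap_s1_center (a point): A loose grey cap for a slim dispenser (any slim cap fits any slim dispenser), 26 mm tall, 36 mm across, open below: bore 30 mm wide and 15 mm deep. Goes over the homed plunger button to rest on the barrel's shoulder, its centre then 43 mm above the dispenser's point. This point: its centre, 13 mm above its rim; z up. 30 g.
- cap_s2_center (a point): A loose grey cap for a slim dispenser (any slim cap fits any slim dispenser), 26 mm tall, 36 mm across, open below: bore 30 mm wide and 15 mm deep. Goes over the homed plunger button to rest on the barrel's shoulder, its centre then 43 mm above the dispenser's point. This point: its centre, 13 mm above its rim; z up. 30 g.
- cap_s3_center (a point): A loose grey cap for a slim dispenser (any slim cap fits any slim dispenser), 26 mm tall, 36 mm across, open below: bore 30 mm wide and 15 mm deep. Goes over the homed plunger button to rest on the barrel's shoulder, its centre then 43 mm above the dispenser's point. This point: its centre, 13 mm above its rim; z up. 30 g.
- cap_w1_center (a point): A loose grey cap for a wide dispenser (any wide cap fits any wide dispenser), 26 mm tall, 50 mm across, open below: bore 43 mm wide and 15 mm deep. Goes over the homed plunger button to rest on the barrel's shoulder, its centre then 43 mm above the dispenser's point. This point: its centre, 13 mm above its rim; z up. 30 g.
- cap_w2_center (a point): A loose grey cap for a wide dispenser (any wide cap fits any wide dispenser), 26 mm tall, 50 mm across, open below: bore 43 mm wide and 15 mm deep. Goes over the homed plunger button to rest on the barrel's shoulder, its centre then 43 mm above the dispenser's point. This point: its centre, 13 mm above its rim; z up. 30 g.
- tray_in (a point): Wooden tray with a dark upstanding rail at each end, for the passed dispensers; fixed. This point is the centre of its inner floor, 5 mm above the bench; x across, y along. Inside 140 x 260 mm, walls 14 mm high over the bench; end rails 30 mm high over the bench, on the end walls.
- pan_in (a point): Plain steel sheet pan without rails, for the rejects; fixed. This point is the centre of its inner floor, 5 mm above the bench; x across, y along. Inside 140 x 260 mm, walls 14 mm high over the bench.
- loupe: Bystander: black eyepiece, 38 mm across, 28 mm tall; origin at its underside.
- weight: Bystander: small brass weight, 22 mm across, 16 mm tall; origin at its underside.
There are look-alikes about, which are no part of the job. Leave any purple look-alike of the part that bears cap_w2_center alone.

How it is judged:
By the outcome, as a careful person would: the job done as asked, in the order asked, and still so for the second after the job is handed in, with the robot touching nothing.
Of disp_a, disp_b, disp_c, disp_d, disp_e only 3 to 4 are there at a start; the rules pass over those that are not, and their reading is None.
At some moment in a run one of cap_s1, cap_s2, cap_s3, cap_w1, cap_w2, disp_a, disp_b, disp_c, disp_d, disp_e may be knocked a few centimetres aside while the robot is not near it.
It also fails if it takes over 210 s, if anything falls off the work surface, if the arm or the gripper's body presses on something with over 40 N, if the wrist force passes 120 N, or if a joint passes its speed limit or range.

ROBOT

A 6-joint arm with a two-finger parallel gripper is mounted at the origin on the work surface. World frame = base frame: x ahead of the robot, y to its left, z up, the work surface at z = 0. Lengths are in m, angles in rad, forces in N, time in s.
With the tool pointing down it reaches from about 0.25 to 0.775 m from the base axis. Payload 8.9 kg.
Tool frame: the origin (TCP) lies midway between the tips of the shut fingers; the grasp point (between the pads) lies 19 mm behind it (arm.grip_point_offset is the z of the grasp point in the tool frame, in m); z points along the fingers, y is the line along which they close (so a half turn about z gives the same grasp; the last joint's range is limited). The gripper opens to 85 mm and grips with 20 to 120 N. Pads are 22 mm wide; open, the fingers measure 114 mm over their backs; the gripper's body (76 mm by 85 mm) begins 54 mm behind the grasp point. The pads swing forward as they close: fully open they stand 13 mm farther back than shut.
Start: joints at [1.181, 0.291, -0.153, 1.127, 0, 1.431], TCP at [0.13, 0.509, 0.231] pointing down, gripper open.
Joint ranges: [-2.52, 2.52], [-0.91, 1.74], [-1.3, 1.37], [-1.96, 2.02], [-1.52, 1.47], [-3.14, 3.14]. Speed limits (rad/s): [2.22, 2.22, 2.79, 3.14, 3.14, 3.14].

INTERFACE

Orientations are given as [roll, pitch, yaw] about the fixed x, y, z axes, in that order (R = Rz(yaw) Ry(pitch) Rx(roll)).
In Python, from plant import arm gives the robot as it stands. Calls block until the motion is done:
- arm.move_ptp(position, orientation): joint-space move of the TCP to a pose.
- arm.movel(position, velocity=0.15, ori=None, guard=None): straight line of the TCP; ori=None keeps the orientation; velocity is the mean speed in m/s. With guard (N) it stops when the force on the tool has changed by that much, and returns True; else False.
- arm.move_joints(angles): joint-space move.
- arm.command_gripper(opening, f_grip=None): opening from 0.0 (shut) to 1.0 (fully open); f_grip is the grip in N (None keeps the last); returns when the fingers have stopped.
- arm.hold(seconds).
- arm.solve_ik(position, orientation): joint angles nearest the present ones, or None.
- arm.get_image(name): name is "scene" or "side" or "wrist"; returns a dict with "color" (480x640x3 uint8, red, green, blue), "z_map" (480x640 float32, m along the optical axis (not along the pixel's ray), 0 where there is no reading), "fx", "fy", "cx", "cy" (pixels), "world_to_cam" (4x4, takes a point from world to camera coordinates). Camera axes: x right, y up, looking along -z (the intrinsics and any distortion apply to the point x, -y, -z); pixel columns grow to the right and rows downward; lengths in m; the calibration is good to about 2 mm. A picture is of the moment at which its call begins.
A pose or a line that the arm cannot do raises arm.MotionError and nothing moves.
- arm.finish_job(): hands the job in; it is judged then, once.
Readings, each from a call of its own:
- arm.get_clock(): time.
- arm.get_q(): joint angles.
- arm.get_qvel(): joint speeds.
- arm.get_tau(): joint torques, N m.
- arm.get_position(): TCP position.
- arm.get_orientation(): TCP orientation.
- arm.get_contact_force(): force on the tool from outside, world axes, zero at the start.
- arm.get_torque(): the same for the moment, N m.
- arm.get_grip_width(): opening from 0.0 (shut) to 1.0 (fully open).
- arm.get_grip_force(): force on a finger pad.
Only numpy, scipy, OpenCV 4.12 (cv2) and the standard library are available. Lean on these libraries where they do the work, as an engineer would, in place of code of your own. Each camera call takes 0.05 s, during which the arm holds its last target. There are 200 camera calls.

## Working session

There is one attempt and no reset: what is moved stays moved. The work goes in short steps, each a Python script; the robot and the scene stay as the last script left them, time stands still between calls to the robot, and variables do not carry over. Pictures are saved under pics/ and viewed, at most 14 in all, crops included, and the job is handed in when it is done.

```bash
ls; mkdir -p pics; python3 - <<'E'
from plant import arm
import cv2, numpy as np
for n in ("scene","side"):
    d=arm.get_image(n)
    cv2.imwrite(f"pics/{n}0.png",d["color"][:,:,::-1])
    np.savez(f"{n}0.npz",**{k:d[k] for k in d})
    print(n,d["fx"],d["fy"],d["cx"],d["cy"],np.round(np.linalg.inv(d["world_to_cam"]),3).tolist(),[k for k in d])
print(arm.get_clock(),arm.grip_point_offset,arm.get_orientation())
E
```

```text
pics
scene 529.0113986163282 529.0113986163282 324.55956805868607 233.33267897960744 [[0.458, -0.555, 0.695, 1.141], [0.889, 0.27, -0.37, -0.348], [0.018, 0.787, 0.617, 0.633], [0.0, 0.0, 0.0, 1.0]] ['color', 'z_map', 'fx', 'fy', 'cx', 'cy', 'world_to_cam']
side 527.6911604169666 527.6911604169666 327.12823385185374 232.44996391891914 [[-0.934, 0.21, -0.289, 0.232], [-0.357, -0.537, 0.764, 0.679], [0.006, 0.817, 0.576, 0.61], [0.0, 0.0, 0.0, 1.0]] ['color', 'z_map', 'fx', 'fy', 'cx', 'cy', 'world_to_cam']
0.1 -0.0187 [-3.14045916e+00 -1.31083027e-04  2.89081290e+00]
```

View pics/scene0.png

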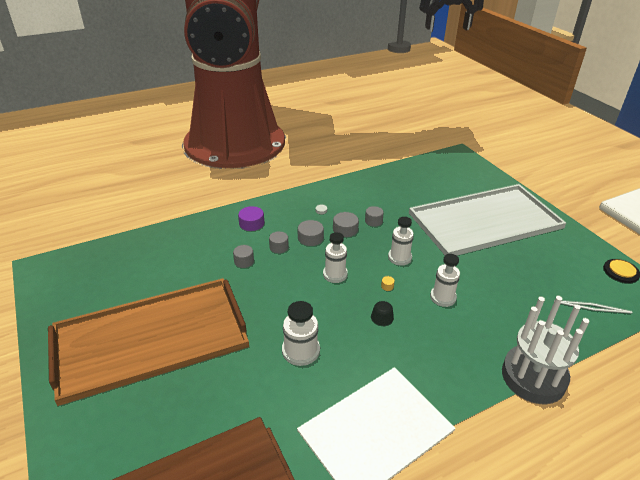

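View pics/side0.png

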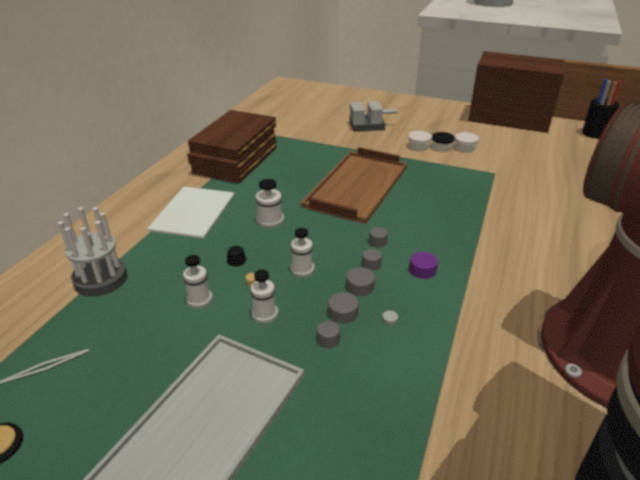

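The scene view shows slim dispensers at (336,260), (402,243) and (446,282), and a wide one at (301,335). Slim caps are at (244,257), (279,242) and (374,216), wide caps at (311,233) and (345,224), and the purple decoy at (251,218). The tray is at (148,335) and the pan at (487,218). The side view agrees.

```bash
cat > vis.py <<'E'
import numpy as np, cv2
def cloud(d):
    v,u=np.mgrid[0:480,0:640]; z=d["z_map"]
    p=np.stack([(u-d["cx"])/d["fx"]*z,-(v-d["cy"])/d["fy"]*z,-z,np.ones_like(z)],-1)
    w=p@np.linalg.inv(d["world_to_cam"]).T
    w=w[...,:3]; w[z==0]=np.nan
    return w
def clusters(w,zlo,zhi,box=(0.2,0.85,-0.5,0.6),res=0.001,minpts=25):
    p=w.reshape(-1,3); p=p[np.isfinite(p[:,0])]
    m=(p[:,2]>zlo)&(p[:,2]<zhi)&(p[:,0]>box[0])&(p[:,0]<box[1])&(p[:,1]>box[2])&(p[:,1]<box[3])
    p=p[m]
    im=np.zeros((int((box[1]-box[0])/res)+1,int((box[3]-box[2])/res)+1),np.uint8)
    ij=((p[:,:2]-[box[0],box[2]])/res).astype(int); im[ij[:,0],ij[:,1]]=255
    lab=cv2.connectedComponents(cv2.dilate(im,np.ones((5,5),np.uint8)))[1][ij[:,0],ij[:,1]]
    out=[]
    for l in np.unique(lab):
        q=p[lab==l]
        if len(q)<minpts: continue
        c,r=cv2.minEnclosingCircle(q[:,:2].astype(np.float32))
        lo,hi=np.percentile(q[:,:2],[1,99],axis=0)
        out.append((np.round((lo+hi)/2,4),np.round(hi-lo,4),round(float(np.median(q[:,2])),4),len(q)))
    return out
E
python3 - <<'E'
from vis import *
for n in ("scene","side"):
    d=dict(np.load(n+"0.npz")); w=cloud(d)
    print(n,"bench z",np.nanmedian(w[300:340,250:280,2]))
    print("tops");[print(*c) for c in clusters(w,0.084,0.095)]
    print("caps");[print(*c) for c in clusters(w,0.0225,0.034)]
    print("low");[print(*c) for c in clusters(w,0.009,0.020,minpts=60)]
    pts={"scene":[(336,238),(402,222),(446,260),(300,311),(383,307),(388,280)],"side":[(301,233),(261,276),(193,261),(267,185)]}[n]
    for u,v in pts: print((u,v),np.round(w[v,u],4))
    cs={"scene":{"tray":[(52,328),(225,283),(246,346),(58,400)],"pan":[(411,210),(520,186),(563,223),(447,251)]},"side":{"tray":[(357,151),(405,160),(365,217),(305,198)]}}[n]
    E=np.linalg.inv(d["world_to_cam"])
    for k,ps in cs.items():
        for u,v in ps:
            r=E[:3,:3]@[(u-d["cx"])/d["fx"],-(v-d["cy"])/d["fy"],-1]
            print(k,(u,v),np.round(E[:3,3]+r*(0.014-E[2,3])/r[2],3))
E
```

```text
scene bench z -0.0007631008728744559
tops
[ 0.5398 -0.0061] [0.0225 0.0214] 0.0854 86
[0.5531 0.1226] [0.023  0.0218] 0.0855 82
[ 0.6661 -0.1322] [0.0336 0.0336] 0.0872 398
[0.6709 0.1303] [0.0223 0.0221] 0.087 133
[ 0.8229 -0.3212] [0.0518 0.1493] 0.085 3716
[0.8389 0.1254] [0.007  0.0075] 0.0897 34
[0.8391 0.1702] [0.0074 0.0051] 0.0891 36
caps
[ 0.3354 -0.0838] [0.0468 0.0461] 0.0244 286
[0.4274 0.0008] [0.0448 0.0458] 0.0246 321
[0.4328 0.074 ] [0.0453 0.0451] 0.0244 291
[ 0.4279 -0.0648] [0.0328 0.0316] 0.0244 169
[ 0.436  -0.1372] [0.0333 0.0325] 0.0243 193
[0.4351 0.1372] [0.0332 0.0322] 0.0245 143
[ 0.532  -0.4616] [0.1069 0.0129] 0.0275 383
[ 0.5512 -0.1953] [0.106  0.0136] 0.0275 275
[ 0.5481 -0.0079] [0.0191 0.031 ] 0.0284 97
[0.5559 0.121 ] [0.0283 0.0319] 0.028 98
[0.665  0.0132] [0.0257 0.0266] 0.0261 195
[0.6747 0.1273] [0.0276 0.0287] 0.0281 115
[ 0.6764 -0.1357] [0.0297 0.0422] 0.0284 163
[0.8394 0.1255] [0.007  0.0066] 0.028 32
low
[ 0.3446 -0.0857] [0.03   0.0446] 0.0151 116
[ 0.4329 -0.0667] [0.0233 0.0314] 0.0142 90
[ 0.4378 -0.0011] [0.0284 0.0457] 0.0144 119
[0
[... 2619 characters left out ...]
0.2786] 0.0132 877
[0.5382 0.0058] [0.0362 0.0206] 0.014 93
[0.5482 0.1308] [0.0334 0.0247] 0.0144 109
[0.6054 0.0638] [0.0189 0.0191] 0.0149 77
[ 0.6622 -0.1187] [0.0445 0.0314] 0.0143 111
[0.6614 0.02  ] [0.0314 0.0275] 0.0146 112
[0.6651 0.1382] [0.0294 0.0263] 0.0144 104
[0.7533 0.4548] [0.0325 0.0302] 0.0103 266
[ 0.8201 -0.3344] [0.0554 0.1961] 0.015 242
[0.8318 0.1533] [0.0353 0.0816] 0.0181 509
(301, 233) [0.5363 0.0006 0.0853]
(261, 276) [0.5482 0.1292 0.0857]
(193, 261) [0.6643 0.1376 0.0879]
(267, 185) [ 0.6612 -0.1212  0.0884]
tray (357, 151) [ 0.588 -0.471  0.014]
tray (405, 160) [ 0.463 -0.468  0.014]
tray (365, 217) [ 0.478 -0.192  0.014]
tray (305, 198) [ 0.621 -0.215  0.014]
```

```bash
cat > rob.py <<'E'
import json, numpy as np
from plant import arm
from vis import cloud, clusters
PI=np.pi
def ori(yaw=PI/2): return [PI,0,yaw]
def look(): return {n:cloud(arm.get_image(n)) for n in ("scene","side")}
def find(ws,xy,zlo,zhi,dia,r=0.07):
    """mean over cameras of the cluster of about this diameter nearest xy; also the number of cameras"""
    got=[]
    for n,w in ws.items():
        box=(xy[0]-r,xy[0]+r,xy[1]-r,xy[1]+r)
        cs=[c[0] for c in clusters(w,zlo,zhi,box) if np.all(np.abs(c[1]-dia)<0.006)]
        if cs: got.append(np.array(min(cs,key=lambda c:np.hypot(*(c-xy))))+([-.0012,.0015] if n=="scene" else [.0012,-.0015]))
    return (np.mean(got,0) if got else None),len(got)
def press(xy):
    x,y=xy
    arm.move_ptp([x,y,.125],ori())
    arm.movel([x,y,.096],.1)
    hit=arm.movel([x,y,.0675],.012,guard=9.0)
    z=arm.get_position()[2]; f=arm.get_contact_force()
    arm.movel([x,y,.125],.15)
    return hit,round(float(z),4),np.round(f,1).tolist()
E
python3 - <<'E'
from rob import *
arm.command_gripper(0.0,40)
print(press((.5517,.1237)),arm.get_clock())
E
```

```text
(True, 0.0691, [-1.0, -1.0, 5.4]) 5.9417
```

```bash
python3 - <<'E'
from rob import *
for n,xy,d in (("C",(.6698,.1317),.0225),("A",(.5387,-.0047),.0225),("W",(.665,-.1307),.034)):
    p,k=find(look(),np.array(xy),.084,.095,d); print(n,p,k)
    if p is not None and np.hypot(*(p-xy))<.004: p=np.array(xy)
    if p is None: print("lost"); break
    print(press(p),arm.get_clock())
E
```

```text
C [0.67005 0.13155] 2
(True, 0.0785, [-0.9, -0.1, 3.3]) 8.925
A [ 0.5387  -0.00495] 2
(True, 0.069, [-0.6, 0.3, 5.6]) 12.8
W [ 0.66515 -0.1305 ] 2
(True, 0.0691, [0.1, 0.0, 5.5]) 16.6333
```

```bash
cat >> rob.py <<'E'
TRAY=np.array([.541,-.3265]); TY=-.071
PAN=np.array([.531,.342]); PY=-.115
def slot(c,t,s): return c+s*np.array([-np.sin(t),np.cos(t)])
def carry(src,dst,yaw_dst,zg,zp,w_open=1.0,via=.14,guard=5.0,f=40,vdown=.04,press_hold=None):
    arm.command_gripper(w_open)
    arm.move_ptp([*src,via],ori())
    arm.movel([*src,zg],.12,guard=15.0)
    z0=arm.get_position()[2]
    arm.command_gripper(0.0,f)
    g=(round(float(arm.get_grip_width()),3),np.round(arm.get_grip_force(),1))
    arm.movel([*src,via],.2)
    arm.move_ptp([*dst,via],ori(PI/2+yaw_dst))
    arm.movel([*dst,zp+.012],.15)
    hit=arm.movel([*dst,zp-.002],vdown/2,guard=guard)
    z1=arm.get_position()[2]
    arm.command_gripper(w_open)
    arm.movel([*dst,via],.2)
    return dict(z0=round(float(z0),4),grip=g,hit=hit,z1=round(float(z1),4),t=arm.get_clock())
E
python3 - <<'E'
from rob import *
import cv2
arm.command_gripper(0.5)
arm.move_ptp([.42,-.3,.25],ori())
d=arm.get_image("scene"); ws={"scene":cloud(d),"side":cloud(arm.get_image("side"))}
cv2.imwrite("pics/p1.png",cv2.resize(d["color"][190:370,230:480,::-1],None,fx=3,fy=3,interpolation=cv2.INTER_CUBIC))
for n,xy,dd,lo in (("C",(.6698,.1317),.0225,.072),("B",(.5517,.1237),.0225,.063),("A",(.5387,-.0047),.0225,.063),("W",(.665,-.1307),.034,.063)):
    print(n,find(ws,np.array(xy),lo,lo+.012,dd))
for xy,dd in (((.426,.0022),.046),((.4317,.0754),.046),((.426,-.0635),.033),((.4348,-.136),.033),((.4334,.139),.033)):
    print(find(ws,np.array(xy),.0225,.034,dd,.05))
print(arm.get_clock())
E
```

```text
C (array([0.66945, 0.1323 ]), 2)
B (array([0.55125, 0.1234 ]), 2)
A (array([ 0.53855, -0.00435]), 2)
W (array([ 0.66545, -0.13105]), 2)
(array([0.42595, 0.00195]), 2)
(array([0.43135, 0.07535]), 2)
(array([ 0.42545, -0.0637 ]), 2)
(array([ 0.4348, -0.136 ]), 2)
(array([0.4333 , 0.13915]), 2)
18.4417
```

View pics/p1.png

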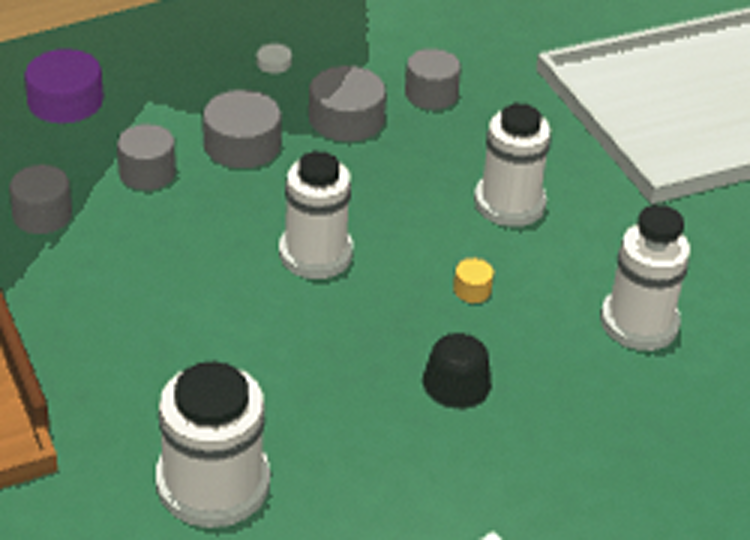

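The crop shows A, B and W homed, at crop (320,170), (520,120) and (210,390). C's button at (660,225) is still part-way out with its band slightly lowered, so C is seized.

```bash
python3 - <<'E'
from rob import *
print(carry((.6696,.132),PAN,PY,.015,.020))
arm.move_ptp([.38,.05,.28],ori())
ws=look()
print("C in pan",find(ws,PAN,.076,.09,.0225))
for n,xy,dd in (("B",(.5517,.1237),.0225),("A",(.5387,-.0047),.0225),("W",(.665,-.1307),.034)):
    print(n,find(ws,np.array(xy),.063,.075,dd))
print(arm.get_clock())
E
```

```text
{'z0': 0.0159, 'grip': (0.412, np.float64(40.0)), 'hit': True, 'z1': 0.0204, 't': 27.0083}
C in pan (array([0.53155, 0.3415 ]), 2)
B (array([0.55095, 0.1232 ]), 2)
A (array([ 0.5386, -0.0046]), 2)
W (array([ 0.66535, -0.13065]), 2)
28.45
```

```bash
python3 - <<'E'
from rob import *
for n,xy,dd,s in (("B",(.5512,.1235),.0225,-80),("A",(.5386,-.0046),.0225,0),("W",(.6653,-.1307),.034,80)):
    p,k=find(look(),np.array(xy),.063,.075,dd); print(n,p,k)
    if p is None: break
    if np.hypot(*(p-xy))<.003: p=np.array(xy)
    print(carry(p,slot(TRAY,TY,s/1000),TY,.015,.020))
arm.move_ptp([.38,.05,.28],ori())
ws=look()
for n,dd,s in (("B",.0225,-80),("A",.0225,0),("W",.034,80)):
    t=slot(TRAY,TY,s/1000); print(n,t,find(ws,t,.067,.08,dd,.04))
for xy,dd in (((.426,.0022),.046),((.4317,.0754),.046),((.426,-.0635),.033),((.4348,-.136),.033),((.4334,.139),.033)):
    print(find(ws,np.array(xy),.0225,.034,dd,.05))
print(arm.get_clock())
E
```

```text
B [0.55095 0.1231 ] 2
{'z0': 0.0157, 'grip': (0.415, np.float64(39.7)), 'hit': True, 'z1': 0.0204, 't': 36.8333}
A [ 0.5386  -0.00465] 2
{'z0': 0.0156, 'grip': (0.413, np.float64(39.6)), 'hit': True, 'z1': 0.0204, 't': 45.0917}
W [ 0.6652  -0.13095] 2
{'z0': 0.0159, 'grip': (0.573, np.float64(41.6)), 'hit': True, 'z1': 0.0207, 't': 52.0667}
B [ 0.53532477 -0.40629844] (array([ 0.53535, -0.4052 ]), 2)
A [ 0.541  -0.3265] (array([ 0.54145, -0.32565]), 2)
W [ 0.54667523 -0.24670156] (array([ 0.5468, -0.2465]), 2)
(array([0.42585, 0.00195]), 2)
(array([0.43145, 0.07515]), 2)
(array([ 0.4255, -0.0635]), 2)
(array([ 0.43505, -0.1369 ]), 2)
(array([0.43335, 0.13895]), 2)
53.5417
```

```bash
sed -i 's/^    arm.command_gripper(w_open)\n    arm.movel(\[\*dst,via\]//; s/^    z1=arm.get_position()\[2\]$/    z1=arm.get_position()[2]\n    if z1-z0>zp-zg+.004: return dict(BAD=True,z0=z0,z1=z1,grip=g)/' rob.py
python3 - <<'E'
from rob import *
print(carry((.4350,-.1365),slot(TRAY,TY,-.080)+[0,.0008],TY,.003,.068,w_open=.75,via=.16))
arm.move_ptp([.38,.05,.28],ori())
ws=look()
t=slot(TRAY,TY,-.08); print(t,find(ws,t,.085,.099,.033,.04))
for xy,dd in (((.426,.0022),.046),((.4317,.0754),.046),((.426,-.0635),.033),((.4334,.139),.033)):
    print(find(ws,np.array(xy),.0225,.034,dd,.05))
print(arm.get_clock())
E
```

```text
{'z0': 0.0035, 'grip': (0.411, np.float64(39.1)), 'hit': True, 'z1': 0.0687, 't': 60.925}
[ 0.53532477 -0.40629844] (array([ 0.5358, -0.4039]), 1)
(array([0.42615, 0.0018 ]), 2)
(array([0.43165, 0.0753 ]), 2)
(array([ 0.42575, -0.06345]), 2)
(array([0.4328 , 0.13935]), 2)
62.825
```

```bash
python3 - <<'E'
from rob import *
import cv2
for xy,dd,s,o in (((.4256,-.0635),.033,0,.75),((.426,.0019),.046,.08,.88)):
    p,k=find(look(),np.array(xy),.0225,.034,dd,.05); print(p,k)
    t=slot(TRAY,TY,s)
    q,kq=find(look(),t,.067,.08,.0225 if s==0 else .034,.04); print("disp",q,kq)
    if p is None: break
    if q is None or np.hypot(*(q-t))<.003: q=t
    if np.hypot(*(p-xy))<.003: p=np.array(xy)
    r=carry(p,q,TY,.003,.068,w_open=o,via=.16); print(r)
    if "BAD" in r: break
arm.move_ptp([.38,.05,.28],ori())
d=arm.get_image("scene"); e=arm.get_image("side")
cv2.imwrite("pics/p2.png",d["color"][:,:,::-1])
cv2.imwrite("pics/p3.png",cv2.resize(e["color"][130:310,150:450,::-1],None,fx=2.6,fy=2.6,interpolation=cv2.INTER_CUBIC))
ws={"scene":cloud(d),"side":cloud(e)}
for s,dd in ((-.08,.033),(0,.033),(.08,.046)):
    for n,w in ws.items():
        t=slot(TRAY,TY,s); print(s,n,clusters(w,.08,.1,(t[0]-.035,t[0]+.035,t[1]-.035,t[1]+.035)))
print(find(ws,PAN,.076,.09,.0225),arm.get_clock())
E
```

```text
[ 0.4261  -0.06365] 2
disp [ 0.5411  -0.32595] 2
{'z0': 0.0035, 'grip': (0.409, np.float64(39.1)), 'hit': True, 'z1': 0.0686, 't': 70.0917}
[0.42615 0.0022 ] 2
disp [ 0.5469 -0.2466] 2
{'z0': 0.0034, 'grip': (0.574, np.float64(39.7)), 'hit': True, 'z1': 0.0688, 't': 77.9417}
-0.08 scene [(array([ 0.5372, -0.4052]), array([0.0347, 0.0334]), 0.0887, 494)]
-0.08 side [(array([ 0.532 , -0.4022]), array([0.0283, 0.0363]), 0.0899, 120)]
0 scene [(array([ 0.5429, -0.327 ]), array([0.034 , 0.0337]), 0.089, 450)]
0 side [(array([ 0.5397, -0.3211]), array([0.0321, 0.0306]), 0.0891, 127)]
0.08 scene [(array([ 0.549 , -0.2477]), array([0.0476, 0.0462]), 0.0891, 730)]
0.08 side [(array([ 0.5461, -0.2431]), array([0.0475, 0.0465]), 0.0898, 302)]
(array([0.53155, 0.34155]), 2) 79.3917
```

View pics/p2.png

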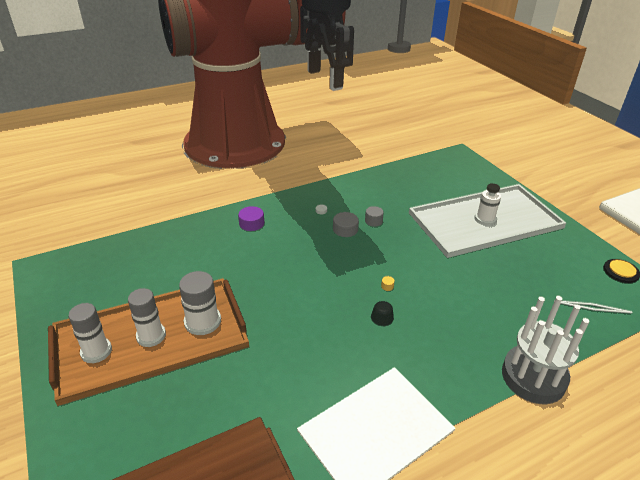

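View pics/p3.png

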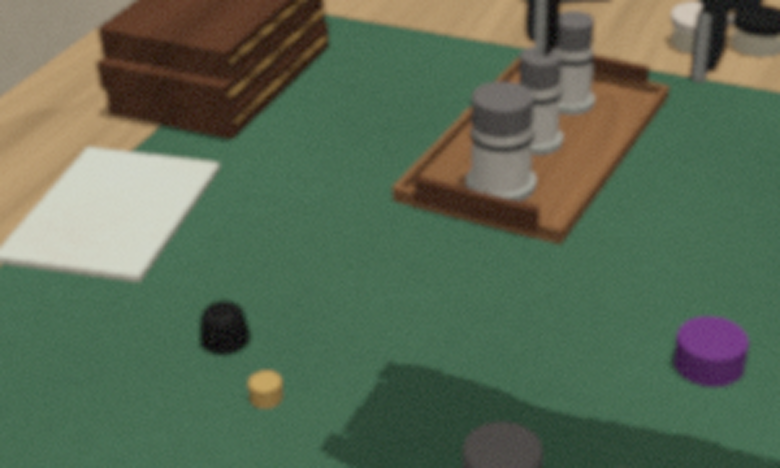

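The scene view shows three capped dispensers upright in the tray at (90,330), (147,317) and (200,302), with C in the pan at (488,205). The loupe (383,313), weight (388,283) and purple cap (251,218) are where they started.

```bash
python3 -c "
from plant import arm
print(arm.finish_job())"
```

```text
the job is handed in; nothing more can be done
None
```

The job is handed in: three dispensers (two slim, one wide) ran fully home and stand capped in the wooden tray, one slim dispenser resisted part-way and stands in the steel pan, and the eyepiece, weight and purple cap were not touched.

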